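Peel a sample tray off its stack and hold it in the ioniser's airflow

TASK

A fresh sample tray has to be freed of static before it is filled: first flick the bench ioniser's toggle switch fully over towards the green dot. Then peel only the top tray off its snap-nested stack by raising one corner while the opposite corner is still seated, so that the rest of the stack stays standing where it is. Finish while still holding that tray in the gripper, level and open side up, touching nothing else, with its middle about 12 cm straight in front of the middle of the ioniser's round fan outlet; leave everything else on the bench as it is.

Things in the scene. Friction and masses are not known exactly. Their poses are not given: they have to be found in the camera images.
- tray: top tray: white plastic, 96 x 96 mm over the rim (corners rounded 14 mm), 30 mm high, 60 g; a pan (57 mm floor) inside an upright rim 8 mm thick (outer face 48 mm, inner face 40 mm from centre) and 12 mm high. Pinch the rim, one finger inside, one outside, tips to 10 mm below its top. Origin: underside centre, z up, x, y square to the sides; 64 mm above the table while nested
- stack: rest of the stack, one piece, about 0.8 kg, loose: four such trays nested 12 mm apart in a grey base 126 x 126 mm with guides to 43 mm. Its top rim, 82 mm above the table, carries the underside of the top tray's rim; outer faces flush. Pulled straight up the tray lets go at 5 to 8 N, so the stack may come up with it. Origin: centre of the underside, z up, x, y as the tray's
- tray_mid (a point): middle of the top tray: on its centre line, 15 mm above its origin. A slippery sprung bead inside each rim corner of the stack snaps over a lug under the tray's corner; a corner lets go once raised 4 mm, with about 2 N. Turned up slowly about the rim corner diagonally across (some 15 degrees), the corners let go one after another and the stack stays
- corner0 (a point): on top of the rim (94 mm above the table while nested) at the tray's own -x +y corner, 40 mm from the tray's centre in x and in y. Diagonally across is corner2
- corner1 (a point): on top of the rim (94 mm above the table while nested) at the tray's own +x +y corner, 40 mm from the tray's centre in x and in y. Diagonally across is corner3
- corner2 (a point): on top of the rim (94 mm above the table while nested) at the tray's own +x -y corner, 40 mm from the tray's centre in x and in y. Diagonally across is corner0
- corner3 (a point): on top of the rim (94 mm above the table while nested) at the tray's own -x -y corner, 40 mm from the tray's centre in x and in y. Diagonally across is corner1
- ioniser: bench ionising blower, fixed: white box 85 x 150 mm, from 50 to 200 mm above the table, on a steel bracket 110 x 172 mm; blue front (its -x side, towards the robot) with a round grey fan outlet 126 mm across that stands out to x = -52 mm; toggle switch on its flat top. Origin: centre of the underside, x out of its back, z up
- outlet (a point): middle of the front of the fan outlet, 125 mm above the table; the air blows along the ioniser's -x
- switch_lever (a joint): toggle switch on the ioniser's flat top, rad: 0 = off (bat leans 0.3 rad to the ioniser's +y, grey dot), 0.6 = on (leans as far to its -y, green dot). Hinged about the ioniser's x axis, 204 mm above the table, at x 10 mm, y -20 mm of the ioniser; stiff, stays where it is left; a sideways push of about 1.5 N at the tip turns it, travel of the tip 21 mm
- lever_tip (a point): tip of the toggle's steel bat (8 mm thick at the tip, 5 mm at its foot), 36 mm from the hinge, 238 mm above the table when it leans; round its foot a brass collar, 17 mm across, up to 209 mm
- petri_a: bystander, loose: petri dish with a teal lid, 66 mm across, 14 mm high, origin under its centre
- jar_2: bystander, loose: white sample jar with a blue lid, 52 mm across, 58 mm high, origin under its centre
- jar_4: bystander, loose: white sample jar with a blue lid, 52 mm across, 52 mm high, origin under its centre
- reagent_b: bystander, loose: brown reagent bottle, 52 mm across, 110 mm high, origin under its centre
- tweezers_a: bystander, loose: steel tweezers lying flat, 19 x 128 x 8 mm, origin under their centre
There are look-alikes about, which are no part of the job. There is more than one size of the tray; the one meant has the size given above.

How it is judged:
By the outcome, as a careful person would: the job done as asked, in the order asked, and still so for the second after the job is handed in, while the arm keeps its last pose, push and grip.
It also fails if it takes over 54 s, if anything falls off the work surface, if the arm or the gripper's body presses on something with over 40 N, if the wrist force passes 120 N, or if a joint passes its speed limit or range.

ROBOT

A 6-joint arm with a two-finger parallel gripper is mounted at the origin on a cart in front of the work surface, level with it; the furniture and walls round the work are solid. World frame = base frame: x ahead of the robot, y to its left, z up, the work surface at z = 0. Lengths are in mm, angles in degrees, forces in N, time in s.
With the tool pointing down it reaches from about 300 to 850 mm from the base axis. Payload 4.2 kg.
Tool frame: the origin (TCP) lies midway between the tips of the shut fingers; the grasp point (between the pads) lies 19 mm behind it (env.grasp_offset is the distance from the TCP to the grasp point, in mm); z points along the fingers, y is the line along which they close (so a half turn about z gives the same grasp; the last joint's range is limited). The gripper opens to 91 mm and grips with 3 to 60 N. Pads are 32 mm wide; open, the fingers measure 118 mm over their backs; the gripper's body (76 mm by 178 mm) begins 60 mm behind the grasp point.
Start: joints at [75.229, 18.312, 89.639, -0, 72.044, -1.146], TCP at [135.451, 558.835, 213.976] pointing down, gripper open.
Joint ranges: [-177.97, 177.97], [-48.28, 115.42], [12.27, 149.76], [-77.06, 257.06], [2.81, 150.46], [-146.56, 146.56]. Speed limits (degrees/s): [147.25, 147.25, 180, 180, 180, 180].

INTERFACE

Orientations are given as [roll, pitch, yaw] about the fixed x, y, z axes, in that order (R = Rz(yaw) Ry(pitch) Rx(roll)).
In Python, from workcell import env, optics gives the robot as it stands. The module is installed in compiled form; this text tells all that it offers.
- The arm moves only by the tool send_rows, never from a script. Its argument "targets" is a list that holds one entry, the list of rows, each a list of 7 numbers: the turn, a rotation vector about the world's x, y, z scaled (see below), then the shift along the world's x, y, z scaled (see below), then the closure, from -1 (fully open) to 1 (shut). In form: [[[rx, ry, rz, x, y, z, gripper], ...]]. A call has 1 to 12 rows; each row shifts and turns the commanded pose from where the row before left it; what a row does not reach is not made up. The controller multiplies each number of a shift by 0.2 m and each number of a turn by pi/2 rad. A row lasts 1/10 s, in which the tool goes at most 50 mm and 8.59 degrees, less where a joint would pass 70% of its speed; a pose out of reach is approached as far as the arm can. A call with a number of a shift or a turn outside -1 to 1 is refused whole. A call with a gripper value outside its range is refused whole. The fingers move at their own pace and stop on an object; "grip_force" is the grip in N (left out, the last holds). Time passes only in rows, so rows that do not move let the fingers close. It gives the time, the measured TCP pose, the force, the opening and the grip force at its end, in the units of the state.
- env.state(): the state, without advancing time (a new reading comes with each control period).
- optics.grab_frame(name): name is "side" or "top"; returns (picture, depth): 400x640x3 uint8, red, green, blue; 400x640 float32, mm along the optical axis (not along the pixel's ray), 0 where there is no reading.
- optics.camera_info(name): a dict with "camera_matrix" (3x3 intrinsics, pixels), "R" (3x3) and "t" (3): a world point X has camera coordinates R X + t. Camera axes: x right, y down, z forward; pixel columns grow to the right and rows downward; lengths in mm; the calibration is good to about 2 mm. A picture is of the moment at which its call begins. camera_info takes no time and is no camera call.
- env.job_done(): hands the job in; it is judged then, once.
Trained networks look in the newest picture that a camera, given by its name, has taken for a name from the list of things; names that differ only in an ending like _2 or _b are one class to them, and where a whole thing is asked for, a point or a joint stands for the part that bears it (a point fixed in the world has none). Each returns a list of dicts, best first, with "conf" (0 to 1); they miss things now and then, are a little off and sometimes report something else, mostly with a low value. They report only what shows in the picture. A call takes as long as a camera call. They do not tell look-alikes from the thing itself.
- optics.silhouettes(camera, name): "mask" (400x640 bool, what is visible of it) and "at" ([column, row] in pixels, amid what is visible of it).
- optics.place_of(camera, name): "at" ([column, row] in pixels: a listed point, or the origin of a listed thing).
The state is a dict: "time_s": time; "qpos": joint angles; "qvel": joint speeds; "effort": joint torques, N m; "ee_pos": TCP position; "ee_rot": TCP orientation; "force": force on the tool from outside, world axes, zero at the start; "torque": the same for the moment, N m; "gripper_width": finger opening in mm; "gripper_force": force on a finger pad.
Only numpy, scipy, OpenCV 4.12 (cv2) and the standard library are available. Lean on these libraries where they do the work, as an engineer would, in place of code of your own. Each camera call takes 0.05 s, during which the arm holds its last target. There are 200 camera calls.

## Working session

There is one attempt and no reset: what is moved stays moved. The work goes in short steps, Python scripts to look and compute and a tool call to move; the robot and the scene stay as the last step left them, time stands still between calls to the robot, and variables do not carry over. Pictures are saved under pics/ and viewed, at most 10 in all, crops included, and the job is handed in when it is done.

Besides the shell and the picture viewer there is one more tool, called after "Call:" by a JSON object that holds its "name" and its "arguments". send_rows: Moves the arm, as the interface text tells. Its arguments: {"type":"object","properties":{"targets":{"type":"array"},"grip_force":{"type":"number"}},"required":["targets"]}

```bash
mkdir -p pics
cat > h.py <<'E'
import numpy as np, cv2
from workcell import env, optics
def w(cam,px,d=None,z=None):
    i=optics.camera_info(cam);K=np.array(i["camera_matrix"]);R=np.array(i["R"]);t=np.array(i["t"]).ravel()
    r=np.linalg.inv(K)@np.array([px[0],px[1],1.]);o=-R.T@t;v=R.T@r
    if d is None: d=(z-o[2])/v[2]
    return o+v*d
def cloud(cam,depth):
    i=optics.camera_info(cam);K=np.array(i["camera_matrix"]);R=np.array(i["R"]);t=np.array(i["t"]).ravel()
    u,v=np.meshgrid(np.arange(640),np.arange(400))
    P=np.stack([u,v,np.ones_like(u)],-1)@np.linalg.inv(K).T*depth[...,None]
    return (P-t)@R
E
python3 - <<'E'
from h import *
np.set_printoptions(precision=1,suppress=True)
for c in("side","top"):
    p,d=optics.grab_frame(c);np.save(c+"_d.npy",d);cv2.imwrite(f"pics/{c}0.png",p[:,:,::-1])
    i=optics.camera_info(c);print(c,-np.array(i["R"]).T@np.array(i["t"]).ravel())
    C=cloud(c,d)
    for n in "tray stack ioniser petri_a jar_2 reagent_b tweezers_a".split():
        for s in optics.silhouettes(c,n)[:3]:
            m=s["mask"]&(d>0);q=C[m]
            print(n,round(s["conf"],2),np.round(s["at"]),m.sum(),np.percentile(q,2,0),np.percentile(q,98,0)) if m.sum() else 0
    for n in "tray_mid corner0 corner1 corner2 corner3 outlet lever_tip".split():
        for s in optics.place_of(c,n)[:3]:print(n,round(s["conf"],2),np.round(s["at"],1))
print(env.state())
E
```

```text
side [437.7 719.2 669.9]
tray 0.98 [372. 197.] 994 [ 374.1 -484.4   -0.3] [ 502.2 -349.4   42.4]
tray 0.78 [337. 217.] 762 [ 462.3 -245.3   63.6] [ 570.1 -133.9   94.5]
stack 0.73 [309. 191.] 280 [ 617.3 -449.    -1.7] [ 663.9 -405.    58.5]
stack 0.64 [337. 240.] 1224 [ 447.3 -209.7    6.6] [ 585.8 -117.3   79.1]
ioniser 0.7 [260. 269.] 5298 [610.5   9.8   2.9] [711.1 163.6 201. ]
jar_2 0.72 [278. 198.] 163 [ 697.6 -354.5    1.2] [ 731.5 -306.7   53.8]
jar_2 0.54 [308. 190.] 276 [ 619.1 -453.3    0.2] [ 665.6 -405.    58.5]
reagent_b 0.63 [269. 208.] 277 [ 697.2 -246.6   46.9] [ 745.1 -212.3  109.3]
tweezers_a 0.58 [370. 353.] 68 [367.7  89.3  -2.1] [412.5 201.6   8.5]
tweezers_a 0.21 [259. 270.] 5244 [610.6  10.9   3.4] [708.  163.7 201. ]
tray_mid 0.84 [340.1 219.4]
tray_mid 0.57 [369.7 199.7]
corner0 0.95 [336.3 203.8]
corner0 0.92 [389.4 203. ]
corner0 0.78 [349.8 183.2]
corner1 0.95 [336.3 203.8]
corner1 0.92 [389.4 203. ]
corner1 0.78 [349.8 183.2]
corner2 0.95 [336.3 203.8]
corner2 0.92 [389.4 203. ]
corner2 0.78 [349.8 183.2]
corner3 0.95 [336.3 203.8]
corner3 0.92 [389.4 20
[... 1044 characters left out ...]
8 [405.1 258.8]
corner1 0.92 [366.5 208.2]
corner1 0.83 [325.6 219.7]
corner2 0.98 [405.1 258.8]
corner2 0.92 [366.5 208.2]
corner2 0.83 [325.6 219.7]
corner3 0.98 [405.1 258.8]
corner3 0.92 [366.5 208.2]
corner3 0.83 [325.6 219.7]
outlet 0.71 [258.2 176.5]
outlet 0.53 [327.5 217.3]
lever_tip 0.74 [351.4 229. ]
{'time_s': 1.5, 'qpos': array([75.2, 18.3, 89.6,  0. , 72. , -1.1]), 'qvel': array([ 0., -0.,  0.,  0., -0., -0.]), 'effort': array([ -0. , -41.2, -23.2,   0.1,   0. ,  -0. ]), 'ee_pos': array([135.4, 558.8, 213.9]), 'ee_rot': array([180. ,  -0. , 166.4]), 'force': array([-0.1, -0.1,  0.2]), 'torque': array([-0.1,  0. , -0. ]), 'gripper_force': 0.0, 'gripper_width': 91.25890772883687}
```

Run:
```python
import cv2,numpy as np
a=cv2.imread("pics/side0.png")[150:380,180:430];b=cv2.imread("pics/top0.png")[110:290,200:460]
a=cv2.resize(a,(652,600),interpolation=cv2.INTER_CUBIC);cv2.imwrite("pics/a.png",a)
cv2.imwrite("pics/b.png",cv2.resize(b,(780,540),interpolation=cv2.INTER_CUBIC))
```

```text
(no output)
```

View pics/a.png

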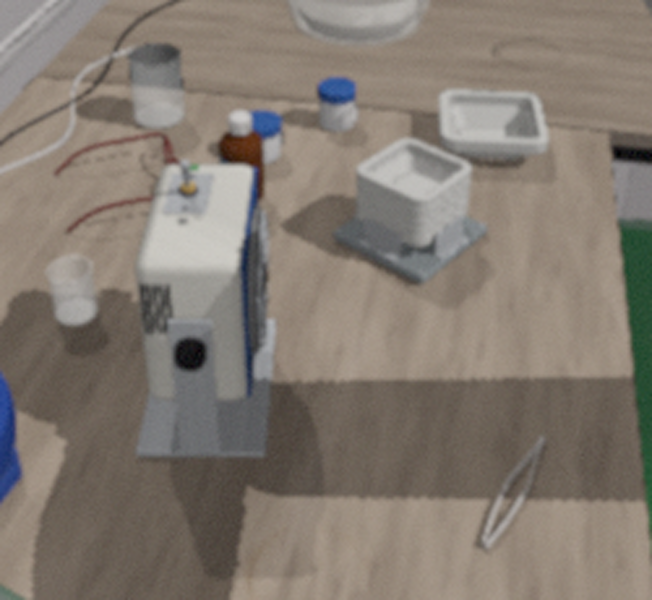

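View pics/b.png

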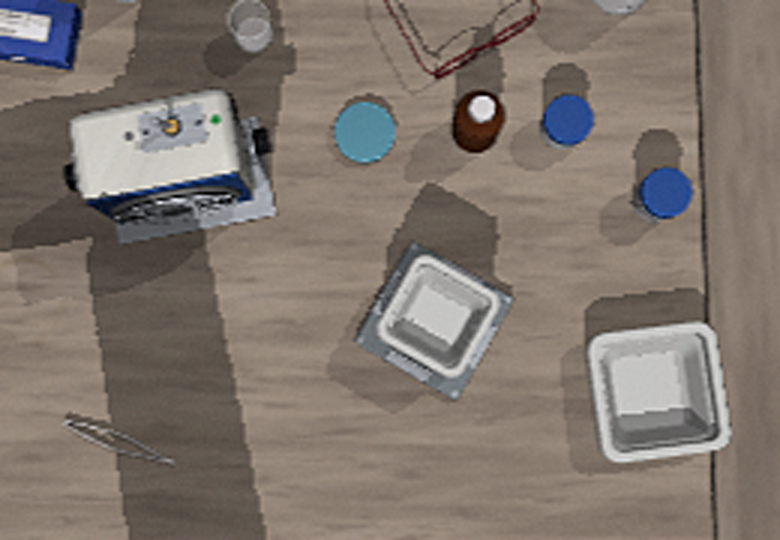

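The top crop shows the stack with the small tray at px (345,215) in the full frame. The larger loose tray at (417,241) is the look-alike. On the ioniser top, the grey dot is at px (243,155), the green dot at (272,150) and the collar at about (257,152).

Run:
```python
from h import *
np.set_printoptions(precision=1,suppress=True)
for c in("top","side"):
    d=np.load(c+"_d.npy");C=cloud(c,d)
    def fit(lo,hi,box,nm):
        m=(C[...,2]>lo)&(C[...,2]<hi)&(C[...,0]>box[0])&(C[...,0]<box[1])&(C[...,1]>box[2])&(C[...,1]<box[3])
        n,l,s,_=cv2.connectedComponentsWithStats(m.astype(np.uint8));k=1+s[1:,4].argmax();q=C[l==k]
        print(c,nm,len(q),cv2.minAreaRect(q[:,:2].astype(np.float32)),np.median(q[:,2]))
    fit(86,102,(440,600,-280,-100),"rim")
    fit(1.5+2,30,(420,610,-290,-90),"base")
    fit(194,207,(590,730,-30,170),"iontop")
    fit(318-100,260,(590,730,-30,170),"lever")
    m=(C[...,2]>209)&(C[...,0]>590)&(C[...,0]<730)&(C[...,1]>-30)&(C[...,1]<170)
    ys,xs=np.nonzero(m)
    for y,x in list(zip(ys,xs))[:25]: print(x,y,C[y,x])
print("green",w("top",(272,149.7),z=201),"grey",w("top",(242.7,155.3),z=201),"collar",w("top",(257.3,152),z=208))
a=cv2.imread("pics/top0.png")[125:195,215:300];b=cv2.imread("pics/side0.png")[195:245,225:290]
cv2.imwrite("pics/c.png",np.hstack([cv2.resize(a,(425,350),interpolation=cv2.INTER_CUBIC),cv2.resize(b,(375,350),interpolation=cv2.INTER_CUBIC)]))
```

```text
top rim 336 ((515.4566040039062, -192.1048126220703), (95.61758422851562, 96.27249145507812), 59.756805419921875) 94.92857157612988
top base 508 ((518.1058349609375, -194.6623077392578), (142.75181579589844, 141.02134704589844), 63.11244201660156) 15.409775994592305
top iontop 1536 ((667.0308837890625, 70.85337829589844), (84.6252212524414, 145.8802490234375), 10.67261028289795) 200.49160984982996
top lever 14 ((680.2260131835938, 61.21751403808594), (6.477944850921631, 7.819517612457275), 45.29090881347656) 235.18215980190666
251 149 [682.1  63.4 239.5]
252 149 [682.1  60.8 239.3]
253 149 [684.3  60.  229.8]
250 150 [679.7  66.3 238.3]
251 150 [679.1  63.1 241. ]
252 150 [678.9  60.4 241.5]
253 150 [680.7  59.2 233.9]
254 150 [681.5  57.3 230.2]
257 150 [686.2  53.  210. ]
258 150 [686.   50.2 210.6]
251 151 [677.4  64.  236.5]
252 151 [676.8  60.8 239.4]
253 151 [678.2  59.4 232.8]
254 151 [679.3  57.6 228.2]
255 151 [680.7  56.2 221.8]
256 151 [682.1  54.6 215.6]
258 151 [683.1  50.1 211. ]
259 151 [683.6  47.7 209. ]
254 152 [678.   58.8 221.8]
255 152 [679.4  57.3 215.8]
256 152
[... 736 characters left out ...]
237.4]
248 213 [684.2  63.8 235. ]
249 213 [682.1  63.8 235.2]
250 213 [679.   65.9 236.9]
251 213 [677.9  63.1 235.3]
248 214 [684.5  63.7 232.4]
249 214 [681.6  65.5 233.8]
250 214 [680.   63.8 233. ]
251 214 [678.1  62.9 232.7]
249 215 [682.1  64.7 230.8]
250 215 [679.4  66.  232. ]
251 215 [678.2  63.1 230.3]
249 216 [683.2  62.2 226.6]
250 216 [680.2  64.2 228.2]
251 216 [678.7  62.3 227.2]
249 217 [684.3  59.6 222.3]
250 217 [680.6  63.5 225.2]
251 217 [680.   59.2 222.6]
252 217 [678.6  56.9 221.3]
250 218 [682.3  59.6 220. ]
251 218 [679.9  60.  220.6]
252 218 [679.2  55.8 218. ]
250 219 [682.3  60.1 217.7]
green [688.7  13.6 201. ] grey [673.9  93.6 201. ] collar [681.1  52.5 208. ]
```

View pics/c.png

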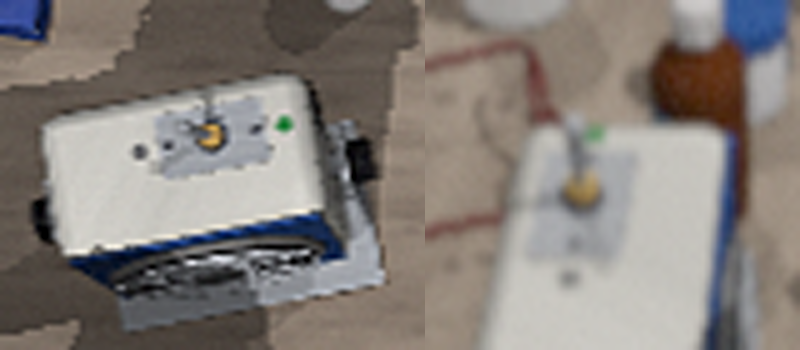

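Candidates for the tray are the stacked one at px (345,215), with a rim of 96 x 96 mm at z 94, and the loose large one at (417,241), about 130 mm. I choose the stacked one; the crop confirms it. The ioniser's middle is (667,72) with yaw 10.8°, and the lever leans to the grey dot. I start with the switch.

Call:
{"name": "send_rows", "arguments": {"targets": [[[0, 0, -0.0911, 0.15, -0.13, 0.1, 1], [0, 0, -0.0911, 0.15, -0.13, 0.1, 1], [0, 0, -0.0911, 0.18, -0.15, 0.1, 1], [0, 0, -0.0911, 0.18, -0.155, 0.1, 1], [0, 0, -0.0911, 0.18, -0.155, 0.03, 1], [0, 0, -0.0911, 0.18, -0.155, 0, 1], [0, 0, -0.0911, 0.18, -0.155, 0, 1], [0, 0, -0.0911, 0.18, -0.155, 0, 1], [0, 0, 0, 0.18, -0.155, 0, 1], [0, 0, 0, 0.18, -0.155, 0, 1], [0, 0, 0, 0.18, -0.155, 0, 1], [0, 0, 0, 0.18, -0.155, 0, 1]]], "grip_force": 10}}

```text
time_s: 2.7
ee_pos: [555.0, 197.8, 299.1]
ee_rot: [180.0, -0.0, 100.8]
force: [0.0, 1.4, -0.1]
gripper_width: 0.7
gripper_force: 0.0
```

Call:
{"name": "send_rows", "arguments": {"targets": [[[0, 0, 0, 0.18, -0.13, 0, 1], [0, 0, 0, 0.18, -0.13, 0, 1], [0, 0, 0, 0.13, -0.12, 0, 1], [0, 0, 0, 0.1, -0.12, 0, 1], [0, 0, 0, 0, 0, -0.15, 1], [0, 0, 0, 0, 0, -0.15, 1], [0, 0, 0, 0, 0, -0.1, 1], [0, 0, 0, 0, 0, 0, 1]]]}}

```text
time_s: 3.5
ee_pos: [669.9, 98.9, 215.2]
ee_rot: [-179.6, -0.0, 100.8]
force: [-0.7, 0.0, 0.4]
gripper_width: 0.5
gripper_force: 0.0
```

Run:
```python
from h import *
a,_=optics.grab_frame("top");b,_=optics.grab_frame("side")
a=a[100:200,190:310,::-1];b=b[165:245,220:300,::-1]
cv2.imwrite("pics/d.png",np.hstack([cv2.resize(a,(480,400),interpolation=cv2.INTER_CUBIC),cv2.resize(b,(320,400),interpolation=cv2.INTER_CUBIC)]))
s=env.state();print(s["ee_pos"],s["force"],s["time_s"])
```

```text
[671.95727567  99.39760654 219.41951041] [-0.47995644  0.44871081 -0.01983305] 3.6
```

View pics/d.png

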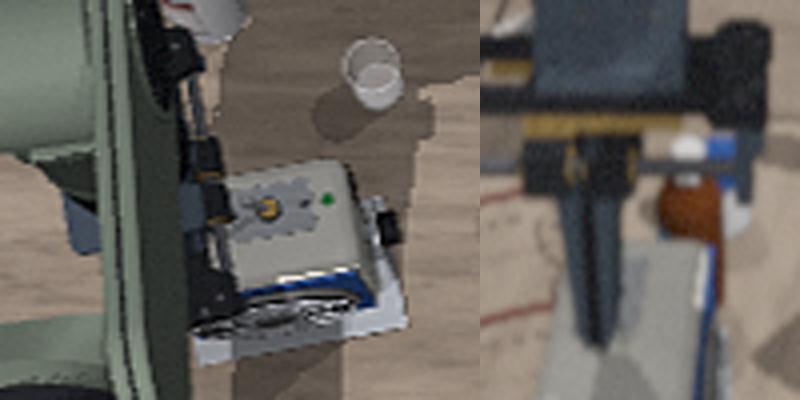

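The fingers stand on the grey-dot side of the bat, clear of the collar. Now push along (0.187,-0.982).

Call:
{"name": "send_rows", "arguments": {"targets": [[[0, 0, 0, 0.0055, -0.0295, 0, 1], [0, 0, 0, 0.0055, -0.0295, 0, 1], [0, 0, 0, 0.0037, -0.0196, 0, 1], [0, 0, 0, 0.0037, -0.0196, 0, 1], [0, 0, 0, 0.0037, -0.0196, 0, 1], [0, 0, 0, 0, 0, 0, 1]]]}}

```text
time_s: 4.2
ee_pos: [676.6, 75.4, 219.5]
ee_rot: [179.9, 0.0, 100.8]
force: [0.5, 1.5, 1.2]
gripper_width: 0.2
gripper_force: 0.6
```

Call:
{"name": "send_rows", "arguments": {"targets": [[[0, 0, 0, 0.0037, -0.0196, 0, 1], [0, 0, 0, 0, 0, 0, 1]]]}}

```text
time_s: 4.4
ee_pos: [677.1, 71.6, 219.1]
ee_rot: [180.0, 0.0, 100.8]
force: [1.0, 1.0, 1.3]
gripper_width: 0.5
gripper_force: 0.7
```

Call:
{"name": "send_rows", "arguments": {"targets": [[[0, 0, 0, 0.0037, -0.0196, 0, 1], [0, 0, 0, 0, 0, 0, 1]]]}}

```text
time_s: 4.6
ee_pos: [677.7, 67.8, 218.9]
ee_rot: [180.0, -0.0, 100.8]
force: [1.3, 2.3, 1.0]
gripper_width: 0.0
gripper_force: 1.1
```

Call:
{"name": "send_rows", "arguments": {"targets": [[[0, 0, 0, 0.0037, -0.0196, 0, 1], [0, 0, 0, 0, 0, 0, 1]]]}}

```text
time_s: 4.8
ee_pos: [678.1, 66.1, 218.9]
ee_rot: [180.0, -0.3, 100.8]
force: [0.2, 6.9, 0.3]
gripper_width: 0.6
gripper_force: 4.3
```

Call:
{"name": "send_rows", "arguments": {"targets": [[[0, 0, 0, 0.0028, -0.0147, 0, 1], [0, 0, 0, 0, 0, 0, 1]]]}}

```text
time_s: 5.0
ee_pos: [678.2, 65.7, 218.9]
ee_rot: [180.0, -0.5, 100.8]
force: [-0.1, 12.4, 1.5]
gripper_width: 0.5
gripper_force: 6.8
```

Call:
{"name": "send_rows", "arguments": {"targets": [[[0, 0, 0, -0.007, 0.035, 0, 1], [0, 0, 0, -0.007, 0.0385, 0.02, 1], [0, 0, 0, 0, 0, 0.2, 1], [0, 0, 0, 0, 0, 0.18, 1], [0, 0, -0.0567, -0.128, -0.164, 0, -0.6], [0, 0, -0.0567, -0.128, -0.164, 0, -0.6], [0, 0, -0.0567, -0.128, -0.164, 0, -0.6], [0, 0, -0.0567, -0.128, -0.164, 0, -0.6], [0, 0, -0.0567, -0.128, -0.164, 0, -0.6], [0, 0, -0.0567, -0.128, -0.164, 0, -0.6]]]}}

```text
time_s: 6.0
ee_pos: [520.7, -122.7, 299.2]
ee_rot: [-180.0, 0.1, 70.0]
force: [-0.2, -0.9, 0.9]
gripper_width: 45.3
gripper_force: 0.0
```

Run:
```python
from h import *
np.set_printoptions(precision=1,suppress=True)
for c in("side","top"):
    p,d=optics.grab_frame(c);C=cloud(c,d)
    m=(C[...,2]>222)&(C[...,2]<243)&(abs(C[...,0]-681)<14)&(abs(C[...,1]-54)<25)
    print(c,m.sum(),C[m].mean(0) if m.any() else 0, C[m].min(0) if m.any() else 0)
s=env.state();print(s["ee_pos"],s["ee_rot"],s["force"],s["time_s"],s["gripper_width"])
```

```text
side 24 [683.4  46.6 230.9] [680.7  39.8 223.8]
top 10 [681.7  45.9 234.5] [679.5  42.5 223.5]
[ 519.2 -124.6  299.8] [-180.     0.2   69.8] [ 0.3  0.9 -0.1] 6.1 53.719466234593966
```

The bat now leans fully to the green side (tip about (682,44)). Next the tray: pinch its near-left side close to the near corner.

Call:
{"name": "send_rows", "arguments": {"targets": [[[0, 0, -0.0544, -0.121, -0.144, 0, -0.6], [0, 0, -0.0544, -0.121, -0.144, 0, -0.6], [0, 0, 0, 0, 0, -0.22, -0.6], [0, 0, 0, 0, 0, -0.22, -0.6], [0, 0, 0, 0, 0, -0.22, -0.6], [0, 0, 0, 0, 0, -0.2, -0.6], [0, 0, 0, 0, 0, -0.1, -0.6], [0, 0, 0, 0, 0, 0, -0.6]]]}}

```text
time_s: 6.9
ee_pos: [472.1, -177.6, 104.1]
ee_rot: [-179.6, 0.1, 60.4]
force: [-0.6, 0.3, -0.5]
gripper_width: 72.9
gripper_force: 0.0
```

Run:
```python
from h import *
np.set_printoptions(precision=1,suppress=True)
a,_=optics.grab_frame("top");b,_=optics.grab_frame("side")
a=a[165:265,295:395,::-1];b=b[160:260,285:385,::-1]
cv2.imwrite("pics/e.png",np.hstack([cv2.resize(x,(400,400),interpolation=cv2.INTER_CUBIC) for x in(a,b)]))
s=env.state();print(s["ee_pos"],s["ee_rot"],s["force"],s["time_s"],s["gripper_width"])
```

```text
[ 474.8 -178.7  107.5] [180.    0.   60.4] [ 1.2 -0.2  0.7] 7.0 73.03012005248227
```

View pics/e.png

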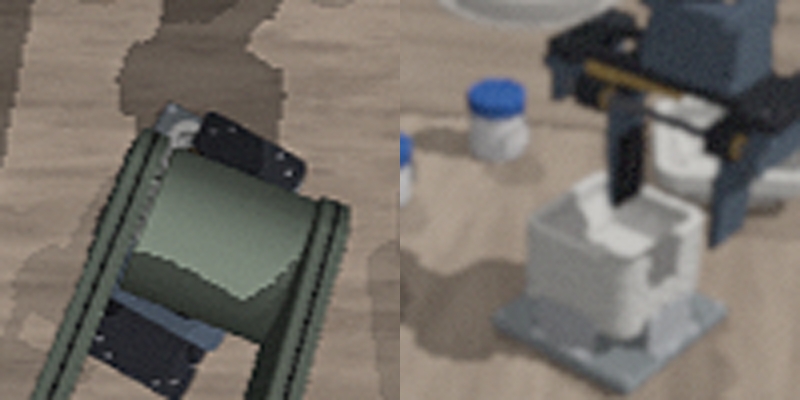

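The side crop shows the fingers straddling the near rim, with the inner finger over the tray's opening at about (625,200). I go down and close gently.

Call:
{"name": "send_rows", "arguments": {"targets": [[[0, 0, 0, -0.02, -0.0175, -0.04, -0.6], [0, 0, 0, 0, 0, -0.04, -0.2], [0, 0, 0, 0, 0, -0.0375, 0.2], [0, 0, 0, 0, 0, 0, 0.55], [0, 0, 0, 0, 0, 0, 0.55], [0, 0, 0, 0, 0, 0, 0.55], [0, 0, 0, 0, 0, 0, 0.6], [0, 0, 0, 0, 0, 0, 0.6], [0, 0, 0, 0, 0, 0, 0.6], [0, 0, 0, 0, 0, 0, 0.6]]], "grip_force": 3}}

```text
time_s: 8.0
ee_pos: [470.1, -182.1, 83.6]
ee_rot: [180.0, -0.0, 60.4]
force: [0.6, -0.3, -0.2]
gripper_width: 18.4
gripper_force: 0.0
```

Call:
{"name": "send_rows", "arguments": {"targets": [[[0, 0, 0, 0, 0, 0, 0.65], [0, 0, 0, 0, 0, 0, 0.65], [0, 0, 0, 0, 0, 0, 0.68], [0, 0, 0, 0, 0, 0, 0.7]]]}}

```text
time_s: 8.4
ee_pos: [470.1, -182.2, 83.5]
ee_rot: [180.0, -0.0, 60.4]
force: [0.3, -0.8, -0.2]
gripper_width: 13.9
gripper_force: 0.0
```

Call:
{"name": "send_rows", "arguments": {"targets": [[[0, 0, 0, 0, 0, 0, 0.72], [0, 0, 0, 0, 0, 0, 0.74], [0, 0, 0, 0, 0, 0, 0.76], [0, 0, 0, 0, 0, 0, 0.78]]]}}

```text
time_s: 8.8
ee_pos: [470.1, -182.1, 83.5]
ee_rot: [180.0, 0.0, 60.4]
force: [-0.6, -0.2, -1.1]
gripper_width: 10.2
gripper_force: 0.0
```

Call:
{"name": "send_rows", "arguments": {"targets": [[[0, 0, 0, 0, 0, 0, 0.8], [0, 0, 0, 0, 0, 0, 0.82], [0, 0, 0, 0, 0, 0, 0.84]]]}}

```text
time_s: 9.1
ee_pos: [470.2, -182.2, 83.5]
ee_rot: [180.0, -0.0, 60.4]
force: [0.1, -0.3, 0.0]
gripper_width: 7.6
gripper_force: 3.0
```

Call:
{"name": "send_rows", "arguments": {"targets": [[[0, 0, 0, 0, 0, 0, 0.86], [0, 0, 0, 0, 0, 0, 1], [0, 0, 0, 0, 0, 0, 1], [0, 0, 0, 0, 0, 0, 1]]]}}

```text
time_s: 9.5
ee_pos: [470.1, -182.1, 83.5]
ee_rot: [180.0, -0.0, 60.4]
force: [0.8, -0.1, -0.9]
gripper_width: 7.9
gripper_force: 3.0
```

The grip sits on the 8 mm rim with no side force. I firm it up and peel slowly about the far corner.

Call:
{"name": "send_rows", "arguments": {"targets": [[[0, 0, 0, 0, 0, 0, 1], [0, 0, 0, 0, 0, 0, 1], [0, 0, 0, 0, 0, 0, 1]]], "grip_force": 35}}

```text
time_s: 9.8
ee_pos: [470.1, -182.2, 83.5]
ee_rot: [180.0, 0.0, 60.4]
force: [-0.1, 0.2, -0.2]
gripper_width: 7.8
gripper_force: 35.0
```

Call:
{"name": "send_rows", "arguments": {"targets": [[[-0.00144, 0.00537, 0, 0.0001, 0, 0.00443, 1], [-0.00144, 0.00537, 0, 0.0001, 0, 0.00443, 1], [-0.00144, 0.00537, 0, 0.0001, 0, 0.00443, 1], [-0.00144, 0.00537, 0, 0.0003, 0.0001, 0.00443, 1], [-0.00144, 0.00537, 0, 0.0003, 0.0001, 0.00443, 1], [-0.00144, 0.00537, 0, 0.0003, 0.0001, 0.00443, 1], [-0.00144, 0.00537, 0, 0.0003, 0.0001, 0.00443, 1], [-0.00144, 0.00537, 0, 0.0003, 0.0001, 0.00443, 1], [-0.00144, 0.00537, 0, 0.0003, 0.0001, 0.00443, 1], [-0.00144, 0.00537, 0, 0.0005, 0.0001, 0.00443, 1], [-0.00144, 0.00537, 0, 0.0005, 0.0001, 0.00443, 1], [-0.00144, 0.00537, 0, 0.0005, 0.0002, 0.00443, 1]]]}}

```text
time_s: 11.0
ee_pos: [470.3, -182.0, 94.5]
ee_rot: [-175.7, 4.3, 60.5]
force: [-3.7, 0.9, 1.8]
gripper_width: 7.4
gripper_force: 35.0
```

Run:
```python
from h import *
np.set_printoptions(precision=1,suppress=True)
b,_=optics.grab_frame("side")
b=b[180:260,290:390,::-1]
cv2.imwrite("pics/f.png",cv2.resize(b,(600,480),interpolation=cv2.INTER_CUBIC))
s=env.state();print(s["ee_pos"],s["ee_rot"],s["force"],s["torque"],s["time_s"],s["gripper_width"],s["gripper_force"])
```

```text
[ 470.6 -182.    94.5] [-175.7    4.3   60.5] [-3.6  0.1  3.7] [-0.3  0.7 -0. ] 11.05 7.654927201643127 35.001161098480225
```

View pics/f.png

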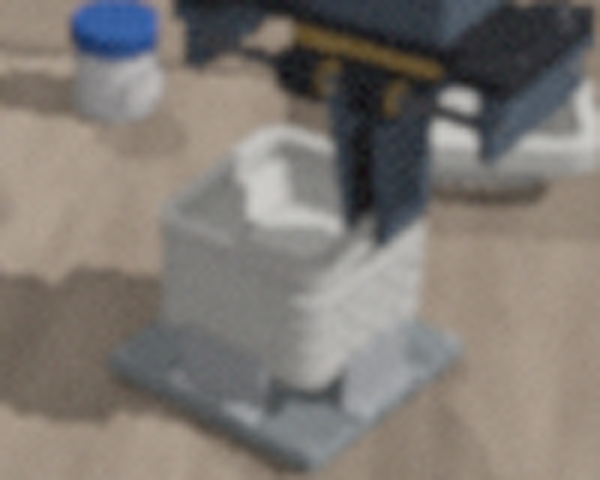

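The near corner is up about 6° and the stack stands still. A slight forward push shows (fx −3.7 N), so I ease it back while continuing.

Call:
{"name": "send_rows", "arguments": {"targets": [[[-0.00144, 0.00537, 0, -0.001, 0, 0.00437, 1], [-0.00144, 0.00537, 0, -0.001, 0, 0.00437, 1], [-0.00144, 0.00537, 0, 0, 0, 0.00437, 1], [-0.00144, 0.00537, 0, 0.0003, 0, 0.00437, 1], [-0.00144, 0.00537, 0, 0.0006, 0.0001, 0.00437, 1], [-0.00144, 0.00537, 0, 0.0006, 0.0001, 0.00437, 1]]]}}

```text
time_s: 11.65
ee_pos: [470.9, -181.9, 99.3]
ee_rot: [-173.5, 6.3, 60.7]
force: [-1.7, 0.1, 0.2]
gripper_width: 7.7
gripper_force: 35.0
```

Call:
{"name": "send_rows", "arguments": {"targets": [[[-0.00144, 0.00537, 0, 0.0008, 0.0002, 0.00437, 1], [-0.00144, 0.00537, 0, 0.0008, 0.0002, 0.00437, 1], [-0.00144, 0.00537, 0, 0.0008, 0.0002, 0.00437, 1], [-0.00144, 0.00537, 0, 0.0008, 0.0002, 0.00437, 1], [-0.00144, 0.00537, 0, 0.0008, 0.0002, 0.00437, 1], [-0.00144, 0.00537, 0, 0.0008, 0.0002, 0.00437, 1]]]}}

```text
time_s: 12.25
ee_pos: [471.7, -181.6, 104.7]
ee_rot: [-171.4, 8.4, 61.0]
force: [-0.9, -0.6, -0.7]
gripper_width: 7.7
gripper_force: 35.0
```

Call:
{"name": "send_rows", "arguments": {"targets": [[[-0.00144, 0.00537, 0, 0.001, 0.0003, 0.0044, 1], [-0.00144, 0.00537, 0, 0.001, 0.0003, 0.0044, 1], [-0.00144, 0.00537, 0, 0.001, 0.0003, 0.0044, 1], [-0.00144, 0.00537, 0, 0.001, 0.0003, 0.0044, 1], [-0.00144, 0.00537, 0, 0.0012, 0.0003, 0.0044, 1], [-0.00144, 0.00537, 0, 0.0012, 0.0003, 0.0044, 1], [-0.00144, 0.00537, 0, 0.0012, 0.0003, 0.0044, 1], [-0.00144, 0.00537, 0, 0.0012, 0.0003, 0.0044, 1], [-0.00144, 0.00537, 0, 0.0012, 0.0003, 0.0044, 1]]]}}

```text
time_s: 13.15
ee_pos: [473.7, -181.1, 112.6]
ee_rot: [-168.1, 11.5, 61.6]
force: [-0.6, 0.5, -0.3]
gripper_width: 7.9
gripper_force: 35.0
```

Run:
```python
from h import *
np.set_printoptions(precision=1,suppress=True)
b,_=optics.grab_frame("side")
b=b[180:260,290:390,::-1]
cv2.imwrite("pics/g.png",cv2.resize(b,(600,480),interpolation=cv2.INTER_CUBIC))
s=env.state();print(s["ee_pos"],s["ee_rot"],s["force"],s["torque"],s["time_s"],s["gripper_width"],s["gripper_force"])
```

```text
[ 473.9 -181.1  112.6] [-168.1   11.6   61.6] [-0.2 -0.7 -0.8] [-0.2  0.2 -0. ] 13.2 7.511473199934889 35.00905394554138
```

View pics/g.png

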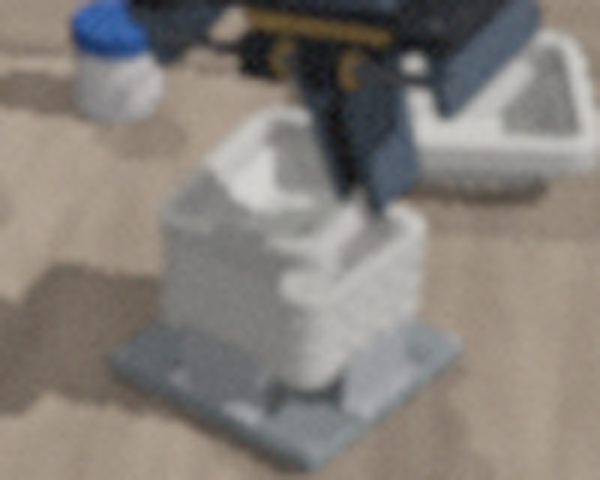

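The tray is tilted 16.5° with the stack unmoved. Lift slowly.

Call:
{"name": "send_rows", "arguments": {"targets": [[[-0.00144, 0.00537, 0, 0.001, 0.0003, 0.0045, 1], [-0.00144, 0.00537, 0, 0.001, 0.0003, 0.0045, 1], [-0.00144, 0.00537, 0, 0.001, 0.0003, 0.0045, 1], [0, 0, 0, 0, 0, 0.005, 1], [0, 0, 0, 0, 0, 0.005, 1], [0, 0, 0, 0, 0, 0.005, 1]]]}}

```text
time_s: 13.8
ee_pos: [474.5, -180.9, 118.4]
ee_rot: [-167.0, 12.5, 61.8]
force: [-0.3, 0.4, -0.5]
gripper_width: 7.7
gripper_force: 35.0
```

Call:
{"name": "send_rows", "arguments": {"targets": [[[0, 0, 0, 0, 0, 0.005, 1], [0, 0, 0, 0, 0, 0.005, 1], [0, 0, 0, 0, 0, 0.005, 1], [0, 0, 0, 0, 0, 0.005, 1]]]}}

```text
time_s: 14.2
ee_pos: [474.3, -181.0, 122.4]
ee_rot: [-167.0, 12.5, 61.8]
force: [1.1, -0.5, -0.2]
gripper_width: 7.9
gripper_force: 35.0
```

Call:
{"name": "send_rows", "arguments": {"targets": [[[0, 0, 0, 0, 0, 0.08, 1], [0, 0, 0, 0, 0, 0.13, 1], [0, 0, 0, 0, 0, 0.13, 1], [0, 0, 0, 0, 0, 0.08, 1], [0.00863, -0.0322, 0, -0.014, 0.12, 0, 1], [0.00863, -0.0322, 0, -0.014, 0.16, 0, 1], [0.00863, -0.0322, 0, -0.014, 0.16, 0, 1], [0.00863, -0.0322, 0, -0.014, 0.16, 0, 1], [0.00863, -0.0322, 0, -0.014, 0.16, 0, 1], [0.00863, -0.0322, 0, -0.014, 0.16, 0, 1], [0, 0, 0, -0.014, 0.15, 0, 1], [0, 0, 0, -0.012, 0.08, 0, 1]]]}}

```text
time_s: 15.4
ee_pos: [451.4, 50.8, 206.6]
ee_rot: [180.0, -0.0, 60.4]
force: [0.4, 0.5, -0.7]
gripper_width: 7.5
gripper_force: 35.0
```

Call:
{"name": "send_rows", "arguments": {"targets": [[[0, 0, 0, 0, 0, -0.1, 1], [0, 0, 0, 0, 0, -0.15, 1], [0, 0, 0, 0, 0, -0.1, 1], [0, 0, 0, 0, 0, 0, 1], [0, 0, 0, 0, 0, 0, 1]]]}}

```text
time_s: 15.9
ee_pos: [452.5, 49.0, 136.7]
ee_rot: [180.0, 0.0, 60.4]
force: [0.7, 0.0, -0.1]
gripper_width: 7.7
gripper_force: 35.0
```

Run:
```python
from h import *
np.set_printoptions(precision=1,suppress=True)
for c in("top","side"):
    p,d=optics.grab_frame(c);cv2.imwrite(f"pics/{c}1.png",p[:,:,::-1]);C=cloud(c,d);np.save(c+"_d1.npy",d)
    for s in optics.silhouettes(c,"tray")[:4]:
        q=C[s["mask"]&(d>0)];print(c,round(s["conf"],2),np.round(s["at"]),len(q),np.percentile(q,3,0),np.percentile(q,97,0))
    for s in optics.place_of(c,"tray_mid")[:4]: print("mid",round(s["conf"],2),s["at"],w(c,s["at"],z=129))
    m=(C[...,2]>74)&(C[...,2]<88)&(C[...,0]>440)&(C[...,0]<600)&(C[...,1]>-280)&(C[...,1]<-100)
    print("stackrim",m.sum(),cv2.minAreaRect(C[m][:,:2].astype(np.float32)))
    m=(C[...,2]>126)&(C[...,2]<146)&(C[...,0]>420)&(C[...,0]<580)&(C[...,1]>-50)&(C[...,1]<120)
    print("trayrim?",m.sum(),cv2.minAreaRect(C[m][:,:2].astype(np.float32)))
s=env.state();print(s["ee_pos"],s["ee_rot"],s["force"],s["time_s"],s["gripper_width"])
a=cv2.imread("pics/top1.png")[110:290,200:400];b=cv2.imread("pics/side1.png")[150:340,220:420]
cv2.imwrite("pics/h.png",np.hstack([cv2.resize(x,(400,380),interpolation=cv2.INTER_CUBIC) for x in(a,b)]))
```

```text
top 0.76 [268. 221.] 235 [454.1 -16.8 116.9] [542.8  79.4 260. ]
top 0.59 [421. 240.] 1916 [ 375.2 -483.1    0.7] [ 500.7 -355.5   45.5]
mid 0.94 [417.4, 240.9] [ 437.6 -392.1  129. ]
mid 0.67 [261.0, 168.1] [651.3  55.6 129. ]
mid 0.65 [265.3, 220.2] [499.5  41.9 129. ]
stackrim 330 ((513.9705810546875, -191.29673767089844), (95.80802917480469, 95.57270812988281), 59.282127380371094)
trayrim? 49 ((505.0200500488281, 20.771198272705078), (108.65103912353516, 70.93797302246094), 33.58998107910156)
side 0.68 [331. 253.] 1038 [467.9 -11.6 118. ] [549.8  96.2 148.3]
mid 0.67 [281.2, 205.5] [ 668.1 -150.2  129. ]
mid 0.66 [280.8, 257.2] [615.3  66.7 129. ]
mid 0.58 [337.1, 252.0] [494.2  24.2 129. ]
mid 0.15 [341.8, 265.0] [478.8  67.6 129. ]
stackrim 70 ((533.1883544921875, -184.2921142578125), (58.428993225097656, 109.90618896484375), 1.8674458265304565)
trayrim? 537 ((496.04443359375, 44.85401153564453), (96.57859802246094, 103.13793182373047), 54.3835334777832)
[452.8  49.  137.1] [179.9  -0.   60.4] [-0.7  0.1 -0.6] 16.2 7.799667770292256
```

View pics/h.png

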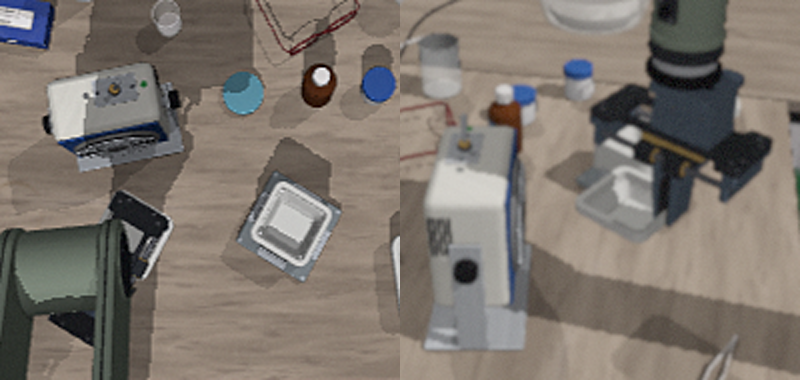

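Call:
{"name": "send_rows", "arguments": {"targets": [[[0, 0, 0, 0, 0, -0.02, 1], [0, 0, 0, 0, 0, -0.018, 1], [0, 0, 0, 0, 0, 0, 1], [0, 0, 0, 0, 0, 0, 1]]]}}

```text
time_s: 16.6
ee_pos: [452.1, 49.0, 128.4]
ee_rot: [-180.0, 0.0, 60.4]
force: [0.4, -0.2, -0.6]
gripper_width: 8.0
gripper_force: 35.0
```

Run:
```python
from h import *
np.set_printoptions(precision=2,suppress=True)
p,d=optics.grab_frame("side");C=cloud("side",d)
q0=[C[s["mask"]&(d>0)] for s in optics.silhouettes("side","tray")]
q=next(x for x in q0 if len(x) and abs(np.median(x[:,1])-40)<60)
# tray frame at nominal yaw 60: rim top band by rim geometry
u=np.array([.5,.866]);v=np.array([.866,-.5]);r=q[:,:2]-[498.3,39.6];a,b=r@u,r@v
print("extent",np.percentile(a,[1,99]),np.percentile(b,[1,99]))
rim=(q[:,2]>128)&(np.maximum(abs(a),abs(b))>37)&(np.maximum(abs(a),abs(b))<52)
for nm,k in(("+u",a>37),("-u",a<-37),("+v",b>37),("-v",b<-37)):
    z=q[rim&k,2]; print(nm,len(z),np.percentile(z,[50,85,95]) if len(z) else "")
f=(abs(a)<25)&(abs(b)<25);Q=q[f&(q[:,2]<125)];print("floor",len(Q))
if len(Q)>20:
    x=np.linalg.lstsq(np.c_[Q[:,:2]-[498,40],np.ones(len(Q))],Q[:,2],rcond=None)[0];print(x)
s=env.state();print(s["ee_pos"],s["ee_rot"],s["force"],s["time_s"],s["qvel"].round(2))
```

```text
extent [-71.91  47.46] [-48.47  91.47]
+u 213 [136.16 138.31 139.07]
-u 87 [136.31 138.13 138.81]
+v 150 [136.81 138.28 138.81]
-v 113 [137.04 138.51 139.74]
floor 206
[ -0.01   0.   109.99]
[452.33  49.05 128.63] [-180.      0.01   60.37] [-0.5   0.99  0.18] 16.7 [-0.01 -0.05 -0.09  0.08  0.03 -0.03]
```

```bash
python3 -c "
from workcell import env
print(env.job_done())"
```

```text
the job is handed in; nothing more can be done
None
```

I switched the ioniser fully over to the green dot, peeled only the top tray off by one corner, and now hold it level, open side up, 12 cm in front of the fan outlet. The stack is still standing where it was to within about 2 mm, and the job is handed in after about 17 s; no verdict came back.

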